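Put the dowel pin back in its hole of the graded pin block

TASK

Put away the steel dowel pin that stands on the drawing board: find the hole of the graded block that it fits snugly, and press it down past the spring ball until it stands fully home on the bottom of that hole, then let go. The block lies with some end play in its tray, so feel for the hole with a light touch and do not ram or force the pin. Leave the other pin beside the stone fragment and the brush and the folding rule where they are.

Things in the scene. Friction and masses are not known exactly. Their poses are not given: they have to be found in the camera images.
- tray: open wooden tray screwed to the bench, 62 x 234 mm, walls 32 mm high; origin under its centre at bench level, x across, y along it. In it lies a lift-out steel block, 46 x 188 mm, top 65 mm up, snug across x but with 28 mm end play along y for the fingers: it lies 2 to 26 mm from the -y end of the play; how far is not measured, see or feel it. About 13 N slides it along.
- row_mid (a point): point fixed to the tray, level with the block's flat top: the middle hole's mouth if the block were pushed right up to the tray's -y end (it lies 2 to 26 mm to +y of that). Five vertical round holes along y, 36 mm apart, for pins of 14, 16, 18, 20, 22 mm from -y to +y; each 1 mm wider than its pin, 45 mm deep. The 18 mm pin is in the middle hole, 55 mm sticking out; the others are empty.
- row_detent (a point): point 18 mm below row_mid: the height of the spring balls. Each empty hole has one in its +x wall, standing 2 mm proud. It holds a fitting pin by friction: the pin does not fall past it by its weight and must be pushed, with a few newtons (under 10), all the way to the bottom of the hole.
- pin_16_center (a point): plain round stainless dowel pin, 16 mm in diameter, 100 mm long, slightly bevelled foot, about 0.16 kg, standing on end; this point is its centre, 50 mm above its foot, z along its axis. Of the two pins (16 and 20 mm) one, it varies, stands on the drawing board and is to be put away; the other stands beside the stone fragment and stays.
- pin_20_center (a point): plain round stainless dowel pin, 20 mm in diameter, 100 mm long, slightly bevelled foot, about 0.25 kg, standing on end; this point is its centre, 50 mm above its foot, z along its axis. Of the two pins (16 and 20 mm) one, it varies, stands on the drawing board and is to be put away; the other stands beside the stone fragment and stays.
- board: white drawing board with a survey sheet, fixed to the bench, 300 mm (x) x 240 mm (y), 10 mm thick; origin under its centre at bench level. One pin stands on it.
- fragment: limestone fragment with a scroll, about 85 x 90 x 75 mm, on a plywood offcut 170 x 160 mm, 10 mm thick, fixed; origin under the offcut's centre at bench level. One pin stands on the offcut beside the stone; leave it.
- brush: dusting brush with a wooden handle and pale bristles lying flat at the +y edge of the drawing board, 220 x 50 mm, 26 mm high, long axis x; origin at its underside under the back, its back being about 30 mm to +x and the handle to -x; leave it.
- rule: white folding rule, folded up, lying on the bench beyond the tray, 30 (x) x 235 (y) x 16 mm; origin under its centre; leave it.

How it is judged:
At the end, for the whole second after the job is handed in: The pin from the board is in the hole of its own diameter, foot within 2 mm of the bottom, upright within 0.08 rad, at rest, released; the other pin still stands beside the fragment within 20 mm of its start; brush and rule within 30 mm of theirs (((z of pin_16_center in the frame of tray between 0.066 and 0.0722 m and y of pin_16_center in the frame of tray between -0.0515 and -0.0205 m and x of pin_16_center in the frame of tray between -0.004 and 0.004 m and angle between pin_16_center's own z axis and vertical below 0.08 rad and linear speed of pin_16 below 0.02 m/s and distance of pin_20_center from where it was at the start of the episode below 0.02 m and x of pin_20_center in the frame of fragment between -0.09 and 0.09 m and y of pin_20_center in the frame of fragment between -0.09 and 0.09 m and angle between pin_20_center's own z axis and vertical below 0.1 rad) or (z of pin_20_center in the frame of tray between 0.066 and 0.0722 m and y of pin_20_center in the frame of tray between 0.0205 and 0.0515 m and x of pin_20_center in the frame of tray between -0.004 and 0.004 m and angle between pin_20_center's own z axis and vertical below 0.08 rad and linear speed of pin_20 below 0.02 m/s and distance of pin_16_center from where it was at the start of the episode below 0.02 m and x of pin_16_center in the frame of fragment between -0.09 and 0.09 m and y of pin_16_center in the frame of fragment between -0.09 and 0.09 m and angle between pin_16_center's own z axis and vertical below 0.1 rad)) and distance of each of brush, rule from where it was at the start of the episode below 0.03 m); the robot touches nothing.
It fails at once if a pin is pressed against the block or tray with more than 40 N (contact force between any of pin_16, pin_20 and tray above 40 N).
It fails at once if the robot presses on the block or tray with more than 40 N (contact force between any of the fingers, the arm and tray above 40 N).
It fails at once if the brush or the rule is knocked more than 30 mm away (distance of any of brush, rule from where it was at the start of the episode above 0.03 m).
It also fails if it takes over 64 s, if anything falls off the work surface, if the arm or the gripper's body presses on something with over 40 N, if the wrist force passes 120 N, or if a joint passes its speed limit or range.

ROBOT

A 6-joint arm with a two-finger parallel gripper is mounted at the origin on the work surface. World frame = base frame: x ahead of the robot, y to its left, z up, the work surface at z = 0. Lengths are in m, angles in rad, forces in N, time in s.
With the tool pointing down it reaches from about 0.35 to 0.725 m from the base axis. Payload 6 kg.
Tool frame: the origin (TCP) lies midway between the tips of the shut fingers; the grasp point (between the pads) lies 19 mm behind it; z points along the fingers, x is the direction in which the jaws open and shut, and the axes are right-handed (so a half turn about z gives the same grasp; the last joint's range is limited). The gripper opens to 85 mm and grips with 20 to 120 N. Pads are 22 mm wide; open, the fingers measure 114 mm over their backs; the gripper's body (76 mm by 85 mm) begins 54 mm behind the grasp point. The pads swing forward as they close: fully open they stand 13 mm farther back than shut.
Start: joints at [1.535, 0.04, 0.085, 0, -1.615, -0.334], TCP at [0.217, 0.559, 0.231] pointing down, gripper open.
Joint ranges: [-2.56, 2.56], [-1.29, 2.01], [-1.08, 1.49], [-3.29, 1.98], [-2.81, -0.18], [-2.99, 2.99]. Speed limits (rad/s): [2.57, 2.57, 3.01, 3.14, 3.14, 3.14].

INTERFACE

Orientations are given as a 3x3 rotation matrix whose columns are the frame's x, y, z axes.
In Python, from workcell import robot gives the robot as it stands.
- The arm moves only by the tool servo_tool, never from a script. Its arguments are lists of equal length, an entry for each row: "dp": the shift along the tool's x, y, z in m, a list of three; "yaw": the turn about the tool's z in degrees; "jaw": the closure, from -1 (fully open) to 1 (shut), so that 0 is half open. A call has exactly 10 rows; each row shifts and turns the commanded pose from where the row before left it, along the tool's axes as they then stand; what a row does not reach is not made up. A row lasts 1/12 s, in which the tool goes at most 41.7 mm and 7.16 degrees, less where a joint would pass 70% of its speed; a pose out of reach is approached as far as the arm can. A call with a gripper value outside its range is refused whole. The fingers move at their own pace and stop on an object; the grip force is fixed at half the most. Time passes only in rows, so rows that do not move let the fingers close, or fill a call up. It gives the time, the measured TCP pose, the force and the opening at its end, in the units of the state.
- robot.sense(): the state, without advancing time (a new reading comes with each control period).
- robot.capture(name): name is "scene" or "top" or "wrist"; returns (picture, depth): 480x640x3 uint8, red, green, blue; 480x640 float32, m along the optical axis (not along the pixel's ray), 0 where there is no reading.
- robot.get_calibration(name): a dict with "K" (3x3 intrinsics, pixels), "k1" (the pictures are not rectified: a ray, as slopes to the right and down, at radius r is drawn at 1 + k1 r^2 times it, then the intrinsics apply), "rvec" (rotation vector, rad) and "tvec" (3), from world to camera coordinates, as OpenCV has them; the wrist camera has in their place "mount" (4x4, takes a point from camera to tool coordinates, whose origin is the TCP and whose axes are the tool frame's). Camera axes: x right, y down, z forward; pixel columns grow to the right and rows downward; lengths in m; the calibration is good to about 2 mm. A picture is of the moment at which its call begins: read the wrist's pose just before it. get_calibration takes no time and is no camera call.
- robot.finish_job(): hands the job in, once; it reports no verdict.
Trained networks look in the newest picture that a camera, given by its name, has taken for a name from the list of things; names that differ only in an ending like _2 or _b are one class to them, and where a whole thing is asked for, a point or a joint stands for the part that bears it (a point fixed in the world has none). Each returns a list of dicts, best first, with "p" (0 to 1); they miss things now and then, are a little off and sometimes report something else, mostly with a low value. They report only what shows in the picture. A call takes as long as a camera call.
- robot.silhouettes(camera, target): "region" (480x640 bool, what is visible of it) and "bbox" ([left, top, right, bottom] in pixels, round what is visible of it).
- robot.spot_point(camera, target): "location" ([column, row] in pixels: a listed point, or the origin of a listed thing).
The state is a dict: "t": time; "joint_pos": joint angles; "qvel": joint speeds; "tau": joint torques, N m; "tcp_pos": TCP position; "tcp_rot": TCP orientation; "force": force on the tool from outside, world axes, zero at the start; "moment": the same for the moment, N m; "grip_width": finger opening in m.
Only numpy, scipy, OpenCV 4.12 (cv2) and the standard library are available. Lean on these libraries where they do the work, as an engineer would, in place of code of your own. Each camera call takes 0.05 s, during which the arm holds its last target.

## Working session

There is one attempt and no reset: what is moved stays moved. The work goes in short steps, Python scripts to look and compute and a tool call to move; the robot and the scene stay as the last step left them, time stands still between calls to the robot, and variables do not carry over. Pictures are saved under pics/ and viewed, and the job is handed in when it is done.

Besides the shell and the picture viewer there is one more tool, called after "Call:" as a command line: name --pt "numbers of a row" for each row, then --argument value for the rest. servo_tool: Moves the arm, as the interface text tells. Its arguments: {"type":"object","properties":{"dp":{"type":"array"},"yaw":{"type":"array"},"jaw":{"type":"array"}},"required":["dp","yaw","jaw"]}

```bash
ls; mkdir -p pics; cat > h.py <<'E'
import numpy as np, cv2
from workcell import robot
def cam(name, s=None):
    c=robot.get_calibration(name)
    K=np.array(c["K"],float);k1=c["k1"]
    if "mount" in c:
        s=s or robot.sense()
        T=np.eye(4);T[:3,:3]=np.array(s["tcp_rot"]);T[:3,3]=s["tcp_pos"]
        M=T@np.array(c["mount"])
        return K,k1,M[:3,:3],M[:3,3]
    R=cv2.Rodrigues(np.array(c["rvec"],float))[0]
    return K,k1,R.T,-R.T@np.array(c["tvec"],float).ravel()
def und(K,k1,uv):
    D=np.array([k1,0,0,0,0.])
    return cv2.undistortPoints(np.array([[uv]],float),K,D).ravel()
def ray(C,uv):
    K,k1,R,t=C
    a=und(K,k1,uv); return t, R@np.array([a[0],a[1],1.])
def at_z(C,uv,z):
    t,d=ray(C,uv); return t+d*(z-t[2])/d[2]
def at_d(C,uv,dep):
    t,d=ray(C,uv); return t+d*dep
def proj(C,P):
    K,k1,R,t=C
    p=R.T@(np.array(P,float)-t); 
    return cv2.projectPoints(p.reshape(1,1,3),np.zeros(3),np.zeros(3),K,np.array([k1,0,0,0,0.]))[0].ravel()
def save(n,im): cv2.imwrite(n,cv2.cvtColor(im,cv2.COLOR_RGB2BGR))
E
python3 - <<'E'
from h import *
np.set_printoptions(precision=4,suppress=True)
for n in ["scene","top"]:
    im,d=robot.capture(n);save(f"pics/{n}0.png",im);np.save(f"{n}0.npy",d)
    C=cam(n);print(n,C[3],C[0][0,0])
    for t in ["pin_16_center","pin_20_center","row_mid","tray","board","fragment","brush","rule"]:
        r=robot.spot_point(n,t)
        for x in r[:2]:
            u=x["location"]; z={"pin_16_center":.06,"pin_20_center":.06,"row_mid":.065}.get(t,0)
            print(t,round(x["p"],2),np.array(u),at_z(C,u,z))
print(robot.sense())
E
```

```text
pics
scene [1.2511 0.1716 1.0138] 578.3632617169119
pin_16_center 0.8 [488.8 271.9] [0.5256 0.2583 0.06  ]
pin_20_center 0.66 [163.9 188.9] [ 0.5706 -0.4548  0.06  ]
row_mid 0.71 [331.4 214.9] [ 0.5074 -0.0824  0.065 ]
tray 0.67 [335.5 233.4] [ 0.503  -0.0727  0.    ]
board 0.59 [490.8 282. ] [0.5037 0.2727 0.    ]
fragment 0.82 [156.2 221.6] [ 0.6204 -0.4594  0.    ]
brush 0.85 [521.5 293. ] [0.5072 0.3366 0.    ]
rule 0.72 [318.7 323. ] [ 0.7259 -0.0256  0.    ]
top [ 0.39   -0.0849  1.2762] 466.6228438173695
pin_16_center 0.59 [199.4 276.7] [0.5159 0.2597 0.06  ]
pin_16_center 0.28 [177.9 284.1] [0.4966 0.3174 0.06  ]
pin_20_center 0.67 [467.2 250.6] [ 0.576  -0.4517  0.06  ]
row_mid 0.72 [330.7 282.3] [ 0.4971 -0.0874  0.065 ]
tray 0.93 [323.2 284.6] [ 0.4969 -0.0669  0.    ]
tray 0.48 [463.7 238.3] [ 0.6202 -0.4621  0.    ]
board 0.65 [205.7 281.4] [0.5089 0.2585 0.    ]
fragment 0.98 [466.1 238.3] [ 0.6201 -0.469   0.    ]
fragment 0.69 [325.1 284.9] [ 0.496  -0.0721  0.    ]
brush 0.87 [177.4 285.6] [0.4977 0.3386 0.    ]
rule 0.77 [306.  208.3] [ 0.7123 -0.0208  0.    ]
{'t': 0.9, 'joint_pos': array([ 1.5347,  0.0402,  0.0848, -0.    , -1.6155, -0.3337]), 'qvel': array([ 0.0001, -0.0011,  0.0008, -0.001 , -0.    ,  0.0007]), 'tau': array([ -0.0005, -36.7918,  34.7437,   6.9331,  -0.001 ,   0.    ]), 'tcp_pos': array([0.2168, 0.5594, 0.2313]), 'tcp_rot': array([[-0.3614, -0.9324, -0.    ],
       [-0.9324,  0.3614, -0.0001],
       [ 0.0001, -0.    , -1.    ]]), 'force': array([ 0.3031, -0.2045,  0.1785]), 'moment': array([-0.0153, -0.0025,  0.0175]), 'grip_width': 0.08534134168207855}
```

View pics/scene0.png

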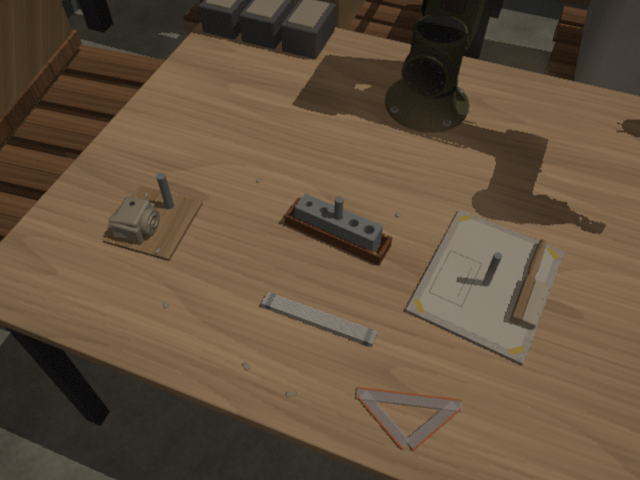

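View pics/top0.png

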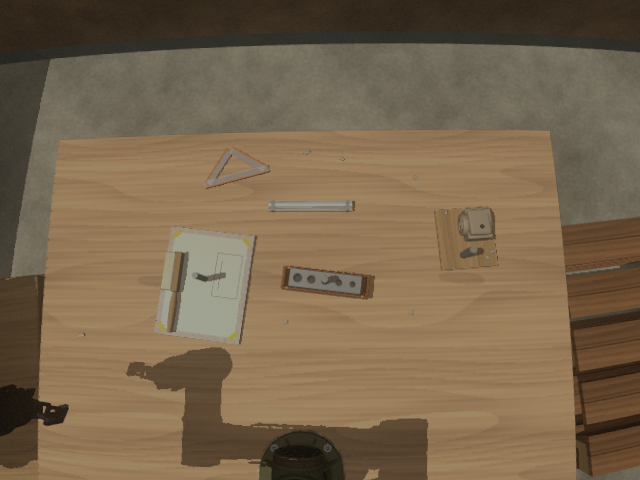

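```bash
python3 - <<'E'
from h import *
np.set_printoptions(precision=4,suppress=True)
print(robot.get_calibration("wrist"))
# tray yaw & board yaw from silhouettes top/scene using depth
for n in ["top","scene"]:
    C=cam(n);d=np.load(n+"0.npy")
    for t in ["pin_16_center","pin_20_center","tray","board","brush","rule"]:
        r=robot.silhouettes(n,t)
        for x in r[:2]:
            v,u=np.nonzero(x["region"]);dep=d[v,u];k=dep>0
            if k.sum()<5: print(n,t,x["p"],"few");continue
            P=np.array([at_d(C,(a,b),e) for a,b,e in zip(u[k],v[k],dep[k])])
            q=np.percentile(P,[2,50,98],axis=0)
            X=P[:,:2]-P[:,:2].mean(0);w,V=np.linalg.eigh(X.T@X);a=V[:,1]
            print(n,t,round(x["p"],2),len(P),q.ravel(),"axis",np.degrees(np.arctan2(a[1],a[0])))
E
```

```text
{'K': array([[406.4248,   0.    , 318.633 ],
       [  0.    , 406.4248, 234.247 ],
       [  0.    ,   0.    ,   1.    ]]), 'k1': 0.007620773388709334, 'mount': array([[ 1.    , -0.0003, -0.0002, -0.0008],
       [ 0.0004,  0.9528,  0.3036, -0.0775],
       [ 0.0001, -0.3036,  0.9528, -0.1423],
       [ 0.    ,  0.    ,  0.    ,  1.    ]])}
top pin_16_center 0.46 90 [0.5086 0.2509 0.0104 0.5149 0.254  0.079  0.5229 0.2644 0.1129] axis 166.9727324050386
top pin_20_center 0.4 124 [ 0.561  -0.4593  0.0159  0.5685 -0.4464  0.0941  0.58   -0.4415  0.1137] axis 123.34780397062099
top tray 0.81 2020 [ 0.4623 -0.182   0.0036  0.4977 -0.0745  0.0624  0.5358  0.0397  0.1109] axis 82.6026143698469
top board 0.89 8279 [0.3569 0.1395 0.0041 0.4922 0.2455 0.0099 0.6476 0.3806 0.0153] axis 173.5424947325955
top brush 0.62 941 [0.3806 0.3203 0.0175 0.5153 0.3422 0.0317 0.5844 0.3691 0.0394] axis 178.83058671265914
top rule 0.73 996 [ 0.7011 -0.1438  0.0034  0.7158 -0.0299  0.0156  0.7332  0.0815  0.0209] axis 88.79027956269216
scene pin_16_center 0.83 299 [0.4716 0.255  0.0087 0.5249 0.262  0.0676 
[... 270 characters left out ...]
is 83.97285392320386
scene tray 0.22 1871 [ 0.708  -0.1394  0.002   0.7254 -0.0197  0.0148  0.7381  0.0852  0.0189] axis 89.01766831090318
scene board 0.8 12657 [0.3601 0.143  0.0037 0.5282 0.2533 0.0096 0.6582 0.3853 0.0138] axis 175.92517233392607
scene brush 0.92 1672 [0.3891 0.3249 0.0102 0.5342 0.3484 0.0315 0.5932 0.3751 0.0381] axis 179.14641502159168
scene brush 0.25 12700 [0.3604 0.1436 0.0038 0.5281 0.2544 0.0096 0.6582 0.3854 0.0141] axis 174.78654808947726
scene rule 0.87 1903 [ 0.7073 -0.1397  0.0021  0.725  -0.0235  0.0148  0.738   0.0855  0.0189] axis 88.88324877931602
scene rule 0.38 1578 [0.3888 0.3253 0.0141 0.5324 0.3484 0.0316 0.593  0.3738 0.0382] axis 178.79103585125603
```

Call:
servo_tool --pt "0.018 -0.036 0" --pt "0.018 -0.036 0" --pt "0.018 -0.036 0" --pt "0.018 -0.036 0" --pt "0.018 -0.036 0" --pt "0.018 -0.036 0" --pt "0.018 -0.036 0" --pt "0.018 -0.036 0" --pt "0.018 -0.036 0" --pt "0.018 -0.036 0" --yaw '[0,0,0,0,0,0,0,0,0,0]' --jaw '[-1,-1,-1,-1,-1,-1,-1,-1,-1,-1]'

```text
t: 2.33
tcp_pos: [0.4884, 0.2598, 0.2317]
tcp_rot: [[-0.361, -0.932, 0.001], [-0.932, 0.361, 0.001], [-0.001, -0.0, -1.0]]
force: [0.3, 0.8, -0.1]
grip_width: 0.0853
```

Call:
servo_tool --pt "0 0 0" --pt "0 0 0" --pt "0 0 0" --pt "0 0 0" --pt "0 0 0" --pt "0 0 0" --pt "0 0 0" --pt "0 0 0" --pt "0 0 0" --pt "0 0 0" --yaw '[6.9,6.9,6.9,6.9,6.9,6.9,6.9,6.9,6.9,6.9]' --jaw '[-1,-1,-1,-1,-1,-1,-1,-1,-1,-1]'

```text
t: 3.17
tcp_pos: [0.4874, 0.2615, 0.2314]
tcp_rot: [[-1.0, 0.009, 0.0], [0.009, 1.0, -0.0], [-0.0, -0.0, -1.0]]
force: [-0.4, 0.9, 0.2]
grip_width: 0.0856
```

```bash
cat > look.py <<'E'
from h import *
import sys
np.set_printoptions(precision=4,suppress=True)
s=robot.sense();im,d=robot.capture("wrist");C=cam("wrist",s)
tag=sys.argv[1];save(f"pics/w{tag}.png",im);np.save(f"w{tag}.npy",d)
np.savez(f"w{tag}.npz",p=s["tcp_pos"],R=s["tcp_rot"])
print(s["t"],s["tcp_pos"],s["joint_pos"],s["force"],s["grip_width"]);print(np.array(s["tcp_rot"]))
zz={"pin_16_center":.06,"pin_20_center":.06,"row_mid":.065}
for t in sys.argv[2:]:
    for x in robot.spot_point("wrist",t)[:2]:
        u=x["location"];print("pt",t,round(x["p"],2),np.array(u),at_z(C,u,zz.get(t,0)))
    for x in robot.silhouettes("wrist",t)[:2]: print("sil",t,round(x["p"],2),x["bbox"]); np.save(f"m{tag}_{t}.npy",x["region"])
E
python3 look.py 1 pin_16_center pin_20_center
```

```text
3.1667 [0.4874 0.2615 0.2314] [ 0.8556 -0.0845 -0.0378  0.0001 -1.6175 -0.8648] [-0.3515  0.9183  0.1657] 0.085581375151563
[[-1.      0.0092  0.0001]
 [ 0.0092  1.     -0.    ]
 [-0.0001 -0.     -1.    ]]
pt pin_16_center 0.66 [281.2 208.3] [0.5173 0.2626 0.06  ]
sil pin_16_center 0.93 [263.9, 187.9, 295.4, 237.4]
```

View pics/w1.png

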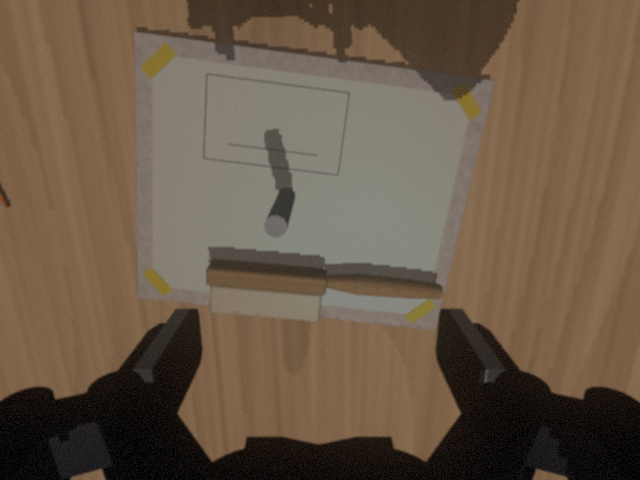

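```bash
python3 - <<'E'
from h import *
np.set_printoptions(precision=4,suppress=True)
z=np.load("w1.npz");C=cam("wrist",dict(tcp_pos=z["p"],tcp_rot=z["R"]));d=np.load("w1.npy");m=np.load("mw1_pin_16_center.npy") if 0 else np.load("m1_pin_16_center.npy")
v,u=np.nonzero(m)
P=np.array([at_d(C,(a,b),d[b,a]) for a,b in zip(u,v)])
top=P[P[:,2]>.1]
print(len(top),top.mean(0),top.min(0),top.max(0),np.median(top,0))
for b in range(185,240,4):
    k=v==b
    if k.any(): print(b,u[k].min(),u[k].max(),P[k][:,2].mean().round(4),(u[k].max()-u[k].min()+1)*np.median(d[b,u[k]])/406.4)
E
```

```text
481 [0.5165 0.2611 0.1111] [0.4869 0.1846 0.1001] [0.5247 0.2707 0.3737] [0.5167 0.2615 0.1095]
189 282 290 0.0579 0.00794298976190447
193 279 293 0.0319 0.012759777797958045
197 277 293 0.0468 0.013870300475771973
201 275 293 0.0598 0.014840724885346383
205 273 292 0.0733 0.015012171911442374
209 271 291 0.0856 0.015147566854015112
213 269 290 0.0969 0.0153502892321489
217 267 289 0.106 0.015535570578429643
221 265 288 0.1087 0.0162014646792975
225 264 287 0.1094 0.016252201373182885
229 264 286 0.1099 0.015606062310769803
233 267 283 0.1094 0.011587849722837839
237 273 278 0.1095 0.004106533280977114
```

```bash
python3 - <<'E'
from h import *
np.set_printoptions(precision=4,suppress=True)
z=np.load("w1.npz");C=cam("wrist",dict(tcp_pos=z["p"],tcp_rot=z["R"]));d=np.load("w1.npy");m=np.load("m1_pin_16_center.npy")
v,u=np.nonzero(m)
P=np.array([at_d(C,(a,b),d[b,a]) for a,b in zip(u,v)])
k=(P[:,2]>.107)&(P[:,2]<.114)&(v>216)
print(k.sum(),P[k].mean(0),P[k].min(0),P[k].max(0))
t=P[k].mean(0);D=t-z["p"];print("tool delta",z["R"].T@(D))
print([at_z(C,(276,226),.11),at_z(C,(286,191),.01)])
E
```

```text
397 [0.5171 0.2628 0.1097] [0.5096 0.2558 0.1072] [0.5247 0.2707 0.1118]
tool delta [-0.0296  0.0016  0.1217]
[array([0.5164, 0.2625, 0.11  ]), array([0.5172, 0.2589, 0.01  ])]
```

Call:
servo_tool --pt "-0.01 0.0005 0" --pt "-0.01 0.0005 0" --pt "-0.0095 0 0.01" --pt "0 0 0.02" --pt "0 0 0.02" --pt "0 0 0.01" --pt "0 0 0" --pt "0 0 0" --pt "0 0 0" --pt "0 0 0" --yaw '[0,0,0,0,0,0,0,0,0,0]' --jaw '[-1,-1,-1,-1,-1,-1,-0.7,-0.5,-0.5,-0.5]'

```text
t: 4.25
tcp_pos: [0.5176, 0.2627, 0.1729]
tcp_rot: [[-1.0, 0.003, 0.002], [0.003, 1.0, 0.001], [-0.002, 0.001, -1.0]]
force: [-0.1, -0.5, -0.3]
grip_width: 0.0639
```

```bash
python3 look.py 2 pin_16_center; python3 - <<'E'
from h import *
np.set_printoptions(precision=4,suppress=True)
z=np.load("w2.npz");C=cam("wrist",dict(tcp_pos=z["p"],tcp_rot=z["R"]));d=np.load("w2.npy");m=np.load("m2_pin_16_center.npy")
v,u=np.nonzero(m)
P=np.array([at_d(C,(a,b),d[b,a]) for a,b in zip(u,v)])
k=(P[:,2]>.106)&(P[:,2]<.114)
print(k.sum(),P[k].mean(0),P[k].min(0),P[k].max(0))
print("tool delta",z["R"].T@(P[k].mean(0)-z["p"]))
E
```

```text
4.25 [0.5176 0.2627 0.1729] [ 0.8154 -0.0127 -0.0747  0.0006 -1.5065 -0.8186] [-0.0941 -0.5059 -0.3041] 0.06389175531094689
[[-1.      0.0031  0.002 ]
 [ 0.0031  1.      0.0012]
 [-0.002   0.0012 -1.    ]]
pt pin_16_center 0.88 [320.5 226.6] [0.5167 0.262  0.06  ]
sil pin_16_center 0.73 [306.3, 201.1, 332.7, 267.1]
650 [0.5172 0.2619 0.1096] [0.5101 0.2546 0.1061] [0.5248 0.2702 0.1115]
tool delta [ 0.0005 -0.0008  0.0633]
```

View pics/w2.png

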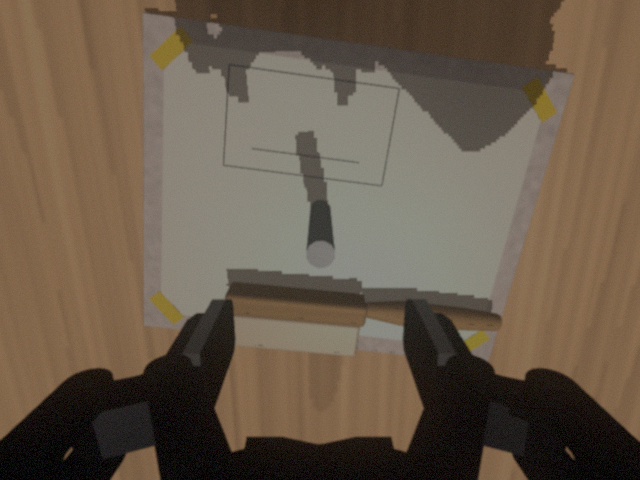

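Call:
servo_tool --pt "0 -0.0005 0.02" --pt "0 0 0.02" --pt "0 0 0.02" --pt "0 0 0.02" --pt "0 0 0.01" --pt "0 0 0.01" --pt "0 0 0" --pt "0 0 0" --pt "0 0 0" --pt "0 0 0" --yaw '[0,0,0,0,0,0,0,0,0,0]' --jaw '[-0.5,-0.5,-0.5,-0.5,-0.5,-0.5,-0.5,-0.3,0,0.2]'

```text
t: 5.23
tcp_pos: [0.5176, 0.2623, 0.0728]
tcp_rot: [[-1.0, 0.003, 0.002], [0.003, 1.0, 0.001], [-0.002, 0.001, -1.0]]
force: [0.4, -0.1, -0.5]
grip_width: 0.0345
```

Call:
servo_tool --pt "0 0 0" --pt "0 0 0" --pt "0 0 0" --pt "0 0 0" --pt "0 0 0" --pt "0 0 0" --pt "0 0 0" --pt "0 0 0" --pt "0 0 0" --pt "0 0 0" --yaw '[0,0,0,0,0,0,0,0,0,0]' --jaw '[0.3,0.4,0.5,0.6,0.7,0.8,0.9,1,1,1]'

```text
t: 6.07
tcp_pos: [0.5171, 0.2619, 0.0716]
tcp_rot: [[-1.0, 0.003, 0.0], [0.003, 1.0, 0.0], [-0.0, 0.0, -1.0]]
force: [0.2, -0.9, 2.7]
grip_width: 0.0147
```

```bash
python3 look.py 3 pin_16_center; python3 - <<'E'
from h import *
import sys
E
```

```text
6.0667 [0.5171 0.2619 0.0716] [ 0.8149  0.0266 -0.2214  0.0003 -1.3225 -0.8182] [ 0.2364 -0.8676  2.7252] 0.014700118990965976
[[-1.      0.0032  0.0004]
 [ 0.0032  1.      0.0001]
 [-0.0004  0.0001 -1.    ]]
pt pin_16_center 0.72 [320. 299.] [0.5167 0.2625 0.06  ]
sil pin_16_center 0.6 [292.3, 242.1, 345.8, 394.8]
```

View pics/w3.png

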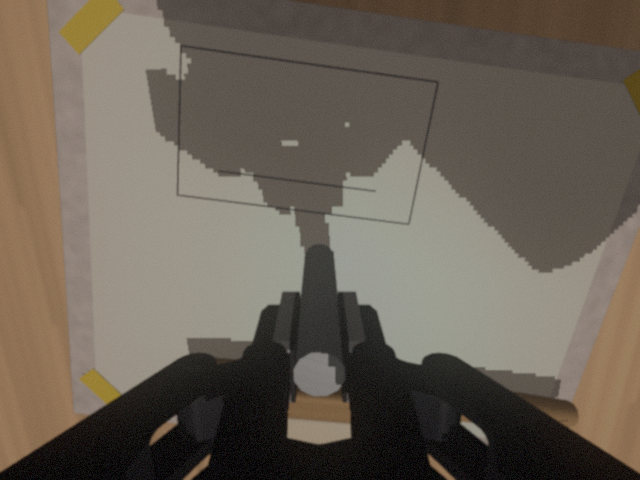

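Call:
servo_tool --pt "0 0 -0.01" --pt "0 0 -0.02" --pt "0 0 -0.03" --pt "0 0 -0.04" --pt "0 0 -0.04" --pt "0 -0.01 -0.03" --pt "0 -0.02 -0.01" --pt "0 -0.03 0" --pt "0 -0.03 0" --pt "0 -0.03 0" --yaw '[0,0,0,0,0,0,0,0,0,0]' --jaw '[1,1,1,1,1,1,1,1,1,1]'

```text
t: 7.05
tcp_pos: [0.516, 0.1409, 0.2512]
tcp_rot: [[-1.0, 0.002, -0.001], [0.002, 1.0, 0.0], [0.001, 0.0, -1.0]]
force: [0.5, -0.3, -1.5]
grip_width: 0.0142
```

Call:
servo_tool --pt "0.002 -0.03 0" --pt "0.002 -0.03 0" --pt "0.002 -0.03 0" --pt "0.003 -0.03 0" --pt "0.003 -0.03 0" --pt "0.003 -0.025 0" --pt "0.003 -0.02 0" --pt "0 -0.01 0" --pt "0 0 0" --pt "0 0 0" --yaw '[1,1,1,1,1,1,1,0,0,0]' --jaw '[1,1,1,1,1,1,1,1,1,1]'

```text
t: 7.88
tcp_pos: [0.4871, -0.0615, 0.2512]
tcp_rot: [[-0.992, 0.126, -0.0], [0.126, 0.992, 0.0], [0.0, 0.0, -1.0]]
force: [-0.7, 0.1, -1.8]
grip_width: 0.014
```

```bash
python3 look.py 4 pin_16_center row_mid tray
```

```text
7.8833 [ 0.4871 -0.0615  0.2512] [ 0.2858 -0.2485 -0.1458 -0.0004 -1.6738 -0.4118] [-0.6892  0.0925 -1.7708] 0.014029531316980282
[[-0.9921  0.1256 -0.0004]
 [ 0.1256  0.9921  0.0003]
 [ 0.0004  0.0003 -1.    ]]
pt pin_16_center 0.94 [320.2 300.4] [0.4973 0.0304 0.06  ]
sil pin_16_center 0.76 [296.4, 244.9, 346.4, 397.1]
pt row_mid 0.64 [298.7 180.2] [ 0.5009 -0.0817  0.065 ]
sil row_mid 0.79 [262.7, 45.5, 335.2, 304.7]
pt tray 0.62 [304. 183.] [ 0.5007 -0.0672  0.    ]
pt tray 0.6 [297.8 176.6] [ 0.5059 -0.0742  0.    ]
sil tray 0.86 [262.1, 48.1, 335.1, 307.8]
```

View pics/w4.png

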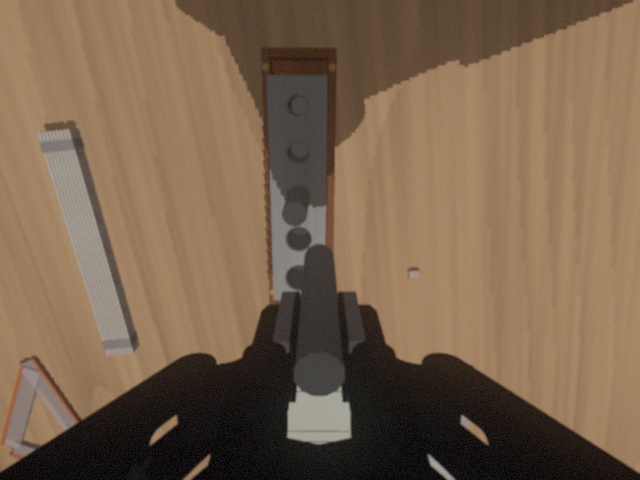

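```bash
python3 - <<'E'
from h import *
im=cv2.imread("pics/w4.png")
c=im[40:310,240:360]
c=cv2.convertScaleAbs(c,alpha=2.2)
c=cv2.resize(c[:180],None,fx=5,fy=3.3,interpolation=cv2.INTER_CUBIC)
c=cv2.resize(im[80:180,250:350],None,fx=6,fy=6,interpolation=cv2.INTER_CUBIC)
cv2.imwrite("pics/w4z.png",cv2.convertScaleAbs(c,alpha=2.5))
E
```

```text
(no output)
```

View pics/w4z.png

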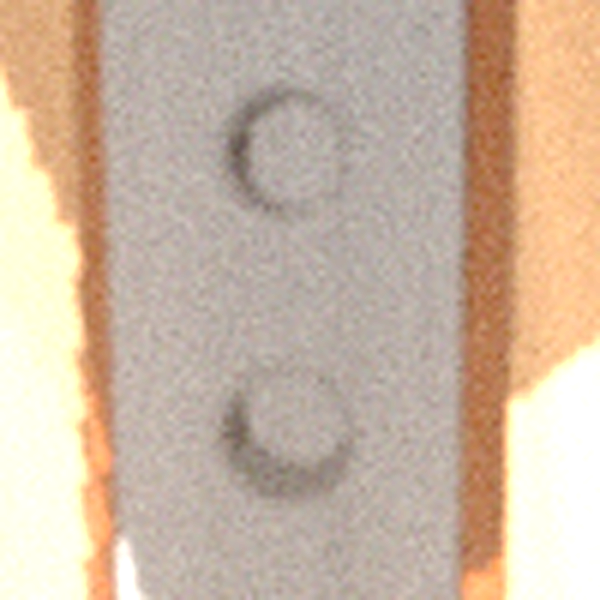

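```bash
python3 - <<'E'
from h import *
np.set_printoptions(precision=4,suppress=True)
z=np.load("w4.npz");p=z["p"];R=z["R"];C=cam("wrist",dict(tcp_pos=p,tcp_rot=R));d=np.load("w4.npy")
print("depth z", [at_d(C,q,np.median(d[q[1]-2:q[1]+3,q[0]-2:q[0]+3]))[2] for q in [(280,128),(315,128),(285,175),(315,170)]])
h={}
for n,q in dict(h14=(298.2,105.3),h16=(298,151.8),h20=(298.3,238.5)).items():
    h[n]=at_z(C,q,.065);print(n,h[n],"tool",R.T@(h[n]-p))
a=h["h20"]-h["h14"];print("dist",np.linalg.norm(a),np.degrees(np.arctan2(a[1],a[0])))
# block edges left/right
for r in (90,120,150,165):
    row=[(r)]
L=[at_z(C,((100+0)/6+250,r),.065) for r in (82,)]
# pin: top & foot centre in tool frame
def attool(uv,tz):
    K,k1,Rc,tc=C;t,dd=ray(C,uv);tt=R.T@(t-p);td=R.T@dd;return tt+td*(tz-tt[2])/td[2]
print("top",attool((319.5,373),-.0384),"foot",attool((319,246+0),.0616))
print(robot.get_calibration("wrist")["mount"])
E
python3 - <<'E'
import cv2
im=cv2.imread("pics/w4.png")
c=cv2.resize(im[225:325,270:370],None,fx=6,fy=6,interpolation=cv2.INTER_CUBIC)
cv2.imwrite("pics/w4f.png",cv2.convertScaleAbs(c,alpha=2.5))
E
```

```text
depth z [np.float64(0.0648851531064451), np.float64(0.0642790030139106), np.float64(0.06434461208366193), np.float64(0.06494103977379562)]
h14 [ 0.4931 -0.1392  0.065 ] tool [-0.0157 -0.0764  0.1861]
h16 [ 0.4982 -0.1043  0.065 ] tool [-0.0165 -0.0411  0.1862]
h20 [ 0.5083 -0.0323  0.065 ] tool [-0.0174  0.0316  0.1862]
dist 0.10798916257883612 81.92548207802959
top [ 0.0002  0.     -0.0384] foot [ 0.0001 -0.0053  0.0616]
[[ 1.     -0.0004  0.0001 -0.0001]
 [ 0.0004  0.9528  0.3035 -0.0768]
 [-0.0002 -0.3035  0.9528 -0.1423]
 [ 0.      0.      0.      1.    ]]
```

View pics/w4f.png

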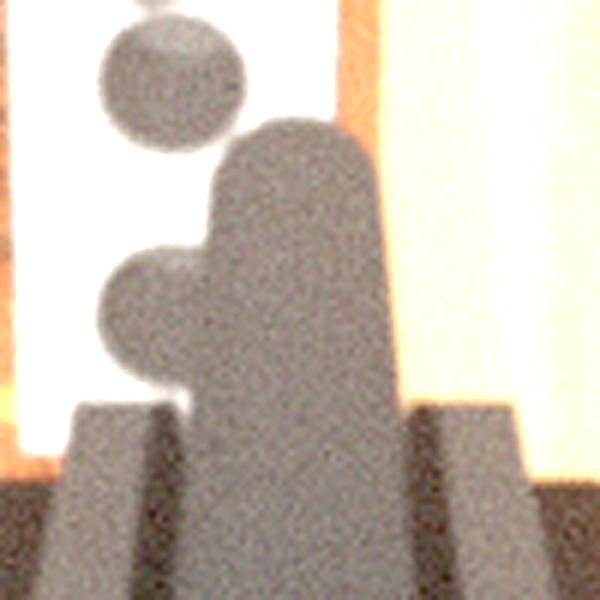

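```bash
cat >> h.py <<'E'
def mount_avg(n=200):
    M=np.mean([robot.get_calibration("wrist")["mount"] for _ in range(n)],0);return M
E
python3 - <<'E'
from h import *
np.set_printoptions(precision=4,suppress=True)
ms=np.array([robot.get_calibration("wrist")["mount"] for _ in range(60)])
print(ms.mean(0),ms.std(0)[:3,3])
ts=np.array([robot.get_calibration("top")["tvec"] for _ in range(20)]).reshape(20,3);print(ts.mean(0),ts.std(0))
z=np.load("w4.npz");p=z["p"];R=z["R"];c=robot.get_calibration("wrist");K=c["K"];k1=c["k1"]
M=ms.mean(0)
T=np.eye(4);T[:3,:3]=R;T[:3,3]=p;W=T@M;C=(K,k1,W[:3,:3],W[:3,3])
for y0 in (-.004,-.002,0,.002):
    a=np.linspace(0,2*np.pi,200)
    out=[]
    for r,zt in ((.0072,.0616),(.008,.0608),(.008,-.0384)):
        q=np.array([proj(C,p+R@np.array([r*np.cos(t),y0+r*np.sin(t),zt])) for t in a])
        out.append((q.min(0).round(1),q.max(0).round(1)))
    print(y0,out)
E
```

```text
[[ 1.     -0.0004  0.0001 -0.0001]
 [ 0.0004  0.9528  0.3035 -0.0768]
 [-0.0002 -0.3035  0.9528 -0.1423]
 [ 0.      0.      0.      1.    ]] [0. 0. 0.]
[-0.0651  0.6113  1.1875] [0. 0. 0.]
-0.004 [(array([305.2, 235.5]), array([332.3, 261. ])), (array([303.7, 234.5]), array([333.8, 262.9])), (array([292. , 337.9]), array([345.8, 384.1]))]
-0.002 [(array([305.3, 239.1]), array([332.2, 264.4])), (array([303.7, 238.1]), array([333.8, 266.4])), (array([292.2, 343.9]), array([345.6, 389.6]))]
0 [(array([305.3, 242.7]), array([332.2, 267.9])), (array([303.8, 241.7]), array([333.7, 269.8])), (array([292.3, 349.8]), array([345.5, 395.1]))]
0.002 [(array([305.3, 246.2]), array([332.2, 271.3])), (array([303.8, 245.3]), array([333.7, 273.3])), (array([292.4, 355.6]), array([345.4, 400.5]))]
```

Call:
servo_tool --pt "-0.003 -0.008 0" --pt "-0.004 -0.01 0" --pt "-0.004 -0.01 0" --pt "-0.0035 -0.009 0" --pt "-0.002 -0.005 0.005" --pt "0 0 0.02" --pt "0 0 0.03" --pt "0 0 0.03" --pt "0 0 0.015" --pt "0 0 0.005" --yaw '[0.2,0.2,0.2,0.2,0.1,0,0,0,0,0]' --jaw '[1,1,1,1,1,1,1,1,1,1]'

```text
t: 9.07
tcp_pos: [0.4963, -0.1058, 0.1422]
tcp_rot: [[-0.99, 0.142, -0.006], [0.142, 0.99, 0.0], [0.006, -0.001, -1.0]]
force: [-0.3, 0.1, -1.6]
grip_width: 0.0148
```

Call:
servo_tool --pt "0 0 0" --pt "0 0 0" --pt "0 0 0" --pt "0 0 0" --pt "0 0 0" --pt "0 0 0" --pt "0 0 0" --pt "0 0 0" --pt "0 0 0" --pt "0 0 0" --yaw '[0,0,0,0,0,0,0,0,0,0]' --jaw '[1,1,1,1,1,1,1,1,1,1]'

```text
t: 9.9
tcp_pos: [0.498, -0.1053, 0.1463]
tcp_rot: [[-0.99, 0.141, -0.0], [0.141, 0.99, -0.0], [0.0, -0.0, -1.0]]
force: [0.3, -0.6, -1.2]
grip_width: 0.0149
```

```bash
python3 look.py 5; python3 - <<'E'
import cv2
im=cv2.imread("pics/w5.png")
c=cv2.resize(im[120:300,230:410],None,fx=3.3,fy=3.3,interpolation=cv2.INTER_CUBIC)
cv2.imwrite("pics/w5z.png",cv2.convertScaleAbs(c,alpha=2.5))
E
```

```text
9.9 [ 0.498  -0.1053  0.1463] [ 0.188  -0.1996 -0.2954  0.0001 -1.475  -0.329 ] [ 0.3472 -0.6108 -1.2292] 0.014866468715969687
[[-0.9901  0.1406 -0.    ]
 [ 0.1406  0.9901 -0.0001]
 [ 0.     -0.0001 -1.    ]]
```

View pics/w5.png

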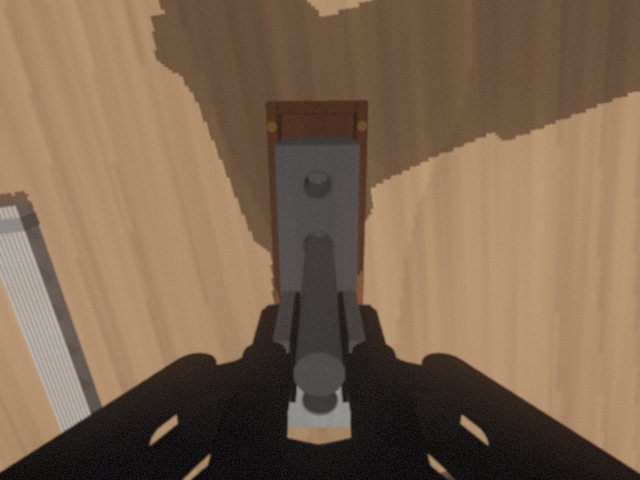

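View pics/w5z.png

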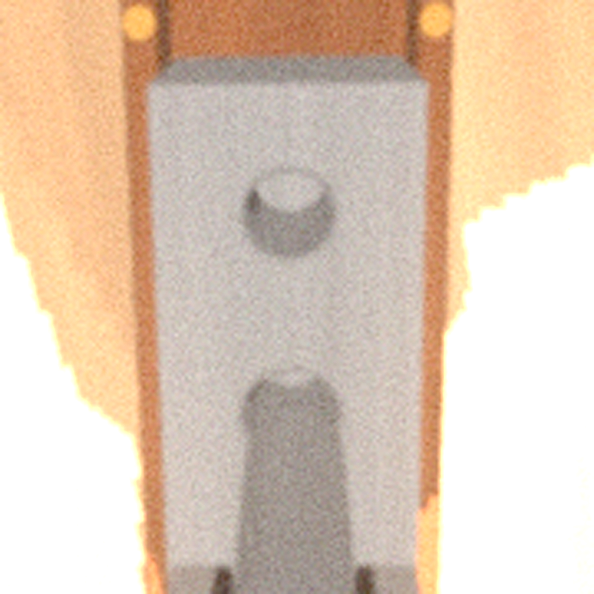

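```bash
python3 - <<'E'
from h import *
np.set_printoptions(precision=4,suppress=True)
z=np.load("w5.npz");p=z["p"];R=z["R"];C=cam("wrist",dict(tcp_pos=p,tcp_rot=R))
def attool(uv,tz):
    t,dd=ray(C,uv);tt=R.T@(t-p);td=R.T@dd;return tt+td*(tz-tt[2])/td[2]
f=lambda x,y:(x/3.3+230-.35,y/3.3+120-.35)
zt=p[2]-.065
h14=attool(f(289,212),zt);print("h14",h14)
print("h14 edges",[attool(f(*q),zt) for q in ((289,166),(289,258),(243,212),(335,212))])
e=attool(f(290.5,365),zt);print("h16 far edge",e,"centre",e[1]+.0085)
print("h16 sides",attool(f(240,402),zt),attool(f(341,402),zt))
print("block edges",attool(f(148,85),zt),attool(f(428,85),zt),attool(f(164,545),zt),attool(f(419,545),zt))
print("foot far edge",attool(f(290.5,386),.0616),"->+7.2;", "sides",attool(f(251,402),.0612),attool(f(334,402),.0612))
E
```

```text
h14 [-0.0008 -0.035   0.0813]
h14 edges [array([-0.0008, -0.0427,  0.0813]), array([-0.0008, -0.0271,  0.0813]), array([-0.0086, -0.035 ,  0.0813]), array([ 0.0069, -0.035 ,  0.0813])]
h16 far edge [-0.0006 -0.008   0.0813] centre 0.0004804852774283677
h16 sides [-0.0095 -0.0012  0.0813] [ 0.0083 -0.0012  0.0813]
block edges [-0.0238 -0.0559  0.0813] [ 0.0219 -0.0559  0.0813] [-0.0237  0.0263  0.0813] [0.0228 0.0263 0.0813]
foot far edge [-0.0005 -0.0106  0.0616] ->+7.2; sides [-0.0069 -0.008   0.0612] [ 0.0064 -0.008   0.0612]
```

```bash
python3 - <<'E'
import cv2,numpy as np
o=[]
for n in "45":
    im=cv2.imread(f"pics/w{n}.png")
    c=cv2.resize(im[220:280,288:350],(390,580),interpolation=cv2.INTER_CUBIC)
    o.append(cv2.convertScaleAbs(c,alpha=3,beta=-40))
cv2.imwrite("pics/w5y.png",np.hstack(o))
E
```

```text
(no output)
```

View pics/w5y.png

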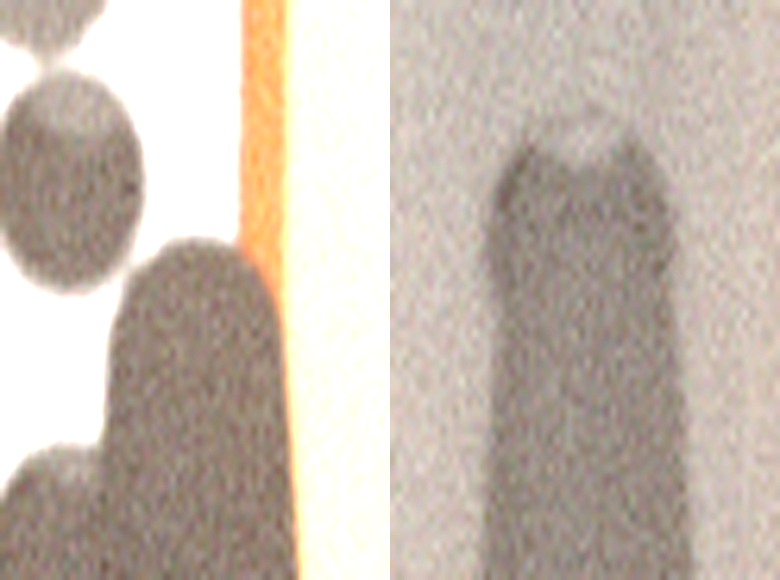

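Call:
servo_tool --pt "-0.0008 -0.0006 0.002" --pt "0 0 0.004" --pt "0 0 0.005" --pt "0 0 0.004" --pt "0 0 0.002" --pt "0 0 0.001" --pt "0 0 0" --pt "0 0 0" --pt "0 0 0" --pt "0 0 0" --yaw '[0,0,0,0,0,0,0,0,0,0]' --jaw '[1,1,1,1,1,1,1,1,1,1]'

```text
t: 10.78
tcp_pos: [0.4989, -0.1061, 0.1286]
tcp_rot: [[-0.99, 0.141, 0.0], [0.141, 0.99, -0.0], [-0.0, -0.0, -1.0]]
force: [-0.5, -1.0, -1.7]
grip_width: 0.0146
```

Call:
servo_tool --pt "0 0 0.0005" --pt "0 0 0.0005" --pt "0 0 0.0005" --pt "0 0 0.0005" --pt "0 0 0.0005" --pt "0 0 0.0003" --pt "0 0 0.0002" --pt "0 0 0" --pt "0 0 0" --pt "0 0 0" --yaw '[0,0,0,0,0,0,0,0,0,0]' --jaw '[1,1,1,1,1,1,1,1,1,1]'

```text
t: 11.62
tcp_pos: [0.4989, -0.1061, 0.1258]
tcp_rot: [[-0.99, 0.141, 0.001], [0.141, 0.99, -0.0], [-0.001, -0.0, -1.0]]
force: [-1.2, 0.8, 2.6]
grip_width: 0.0144
```

Call:
servo_tool --pt "0 0 0.0002" --pt "0 0 0.0002" --pt "0 0 0.0002" --pt "0 0 0.0002" --pt "0 0 0.0002" --pt "0 0 0" --pt "0 0 0" --pt "0 0 0" --pt "0 0 0" --pt "0 0 0" --yaw '[0,0,0,0,0,0,0,0,0,0]' --jaw '[1,1,1,1,1,1,1,1,1,1]'

```text
t: 12.45
tcp_pos: [0.499, -0.1062, 0.1255]
tcp_rot: [[-0.99, 0.14, 0.001], [0.14, 0.99, -0.0], [-0.001, -0.0, -1.0]]
force: [-3.2, 1.7, 7.8]
grip_width: 0.0148
```

```bash
python3 look.py 6; python3 - <<'E'
import cv2
im=cv2.imread("pics/w6.png")
c=cv2.resize(im[140:300,240:400],None,fx=3.7,fy=3.7,interpolation=cv2.INTER_CUBIC)
cv2.imwrite("pics/w6z.png",cv2.convertScaleAbs(c,alpha=3,beta=-20))
E
```

```text
12.45 [ 0.499  -0.1062  0.1255] [ 0.1862 -0.1913 -0.3265  0.0007 -1.4344 -0.3273] [-3.1715  1.6507  7.753 ] 0.014771298141783046
[[-0.9901  0.1405  0.0013]
 [ 0.1405  0.9901 -0.0004]
 [-0.0013 -0.0003 -1.    ]]
```

View pics/w6z.png

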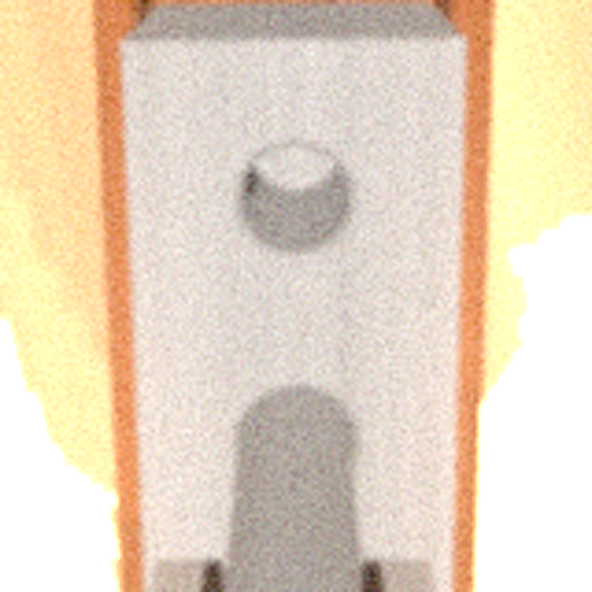

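```bash
python3 - <<'E'
from h import *
np.set_printoptions(precision=4,suppress=True)
z=np.load("w6.npz");p=z["p"];R=z["R"];C=cam("wrist",dict(tcp_pos=p,tcp_rot=R))
def attool(uv,tz):
    t,dd=ray(C,uv);tt=R.T@(t-p);td=R.T@dd;return tt+td*(tz-tt[2])/td[2]
f=lambda x,y:(x/3.7+240-.36,y/3.7+140-.36)
zt=p[2]-.065
print("h14",attool(f(296,195.5),zt),[attool(f(*q),zt) for q in ((296,140),(296,251),(241,195),(350,195))])
for y in (60,200,350,450): print(y)
print("block",[attool(f(*q),zt) for q in ((122,42),(465,42),(146,540),(447,540))])
print("pin far edge of rim/foot",attool(f(297,386),.0616), attool(f(297,386),.0608))
print("pin sides",attool(f(235.5,440),.0605),attool(f(357,440),.0605))
E
```

```text
h14 [ 0.0005 -0.0345  0.0605] [array([ 0.0005, -0.0421,  0.0605]), array([ 0.0005, -0.0267,  0.0605]), array([-0.0071, -0.0345,  0.0605]), array([ 0.0079, -0.0345,  0.0605])]
60
200
350
450
block [array([-0.0226, -0.0552,  0.0605]), array([ 0.0229, -0.0552,  0.0605]), array([-0.0216,  0.0171,  0.0605]), array([0.0228, 0.0172, 0.0605])]
pin far edge of rim/foot [ 0.0006 -0.0065  0.0616] [ 0.0006 -0.0068  0.0608]
pin sides [-0.0082  0.0014  0.0605] [0.0093 0.0014 0.0605]
```

Call:
servo_tool --pt "0 0 -0.001" --pt "0.0003 0.0002 0" --pt "0.0003 0.0002 0" --pt "0 0 0" --pt "0 0 0.0003" --pt "0 0 0.0003" --pt "0 0 0.0004" --pt "0 0 0.0003" --pt "0 0 0" --pt "0 0 0" --yaw '[0,0,0,0,0,0,0,0,0,0]' --jaw '[1,1,1,1,1,1,1,1,1,1]'

```text
t: 13.33
tcp_pos: [0.4982, -0.1054, 0.1238]
tcp_rot: [[-0.99, 0.141, -0.0], [0.141, 0.99, 0.0], [0.0, 0.0, -1.0]]
force: [0.5, 1.5, -0.2]
grip_width: 0.0149
```

Call:
servo_tool --pt "0 0 0.0005" --pt "0 0 0.001" --pt "0 0 0.001" --pt "0 0 0.001" --pt "0 0 0.001" --pt "0 0 0.001" --pt "0 0 0.0005" --pt "0 0 0" --pt "0 0 0" --pt "0 0 0" --yaw '[0,0,0,0,0,0,0,0,0,0]' --jaw '[1,1,1,1,1,1,1,1,1,1]'

```text
t: 14.17
tcp_pos: [0.4983, -0.1055, 0.118]
tcp_rot: [[-0.99, 0.141, 0.0], [0.141, 0.99, 0.0], [-0.0, 0.0, -1.0]]
force: [2.7, 3.7, 0.2]
grip_width: 0.0142
```

Call:
servo_tool --pt "-0.0001 0.0002 0.0005" --pt "-0.0001 0.0002 0.001" --pt "0 0 0.001" --pt "0 0 0.001" --pt "0 0 0.001" --pt "0 0 0.001" --pt "0 0 0.0005" --pt "0 0 0" --pt "0 0 0" --pt "0 0 0" --yaw '[0,0,0,0,0,0,0,0,0,0]' --jaw '[1,1,1,1,1,1,1,1,1,1]'

```text
t: 15.0
tcp_pos: [0.4984, -0.1053, 0.1118]
tcp_rot: [[-0.99, 0.141, -0.0], [0.141, 0.99, -0.0], [0.0, -0.0, -1.0]]
force: [1.4, 1.8, -1.9]
grip_width: 0.0146
```

Free in the hole, foot about 15 mm down. The ball comes next, so I'll keep the steps slow.

Call:
servo_tool --pt "0 0.0002 0.0005" --pt "0 0 0.0005" --pt "0 0 0.0005" --pt "0 0 0.0005" --pt "0 0 0.0005" --pt "0 0 0.0005" --pt "0 0 0.0005" --pt "0 0 0.0005" --pt "0 0 0" --pt "0 0 0" --yaw '[0,0,0,0,0,0,0,0,0,0]' --jaw '[1,1,1,1,1,1,1,1,1,1]'

```text
t: 15.83
tcp_pos: [0.4985, -0.1051, 0.1084]
tcp_rot: [[-0.99, 0.141, 0.0], [0.141, 0.99, -0.0], [-0.0, -0.0, -1.0]]
force: [-0.8, 1.6, 4.2]
grip_width: 0.0148
```

Call:
servo_tool --pt "0 0 0.0005" --pt "0 0 0.0005" --pt "0 0 0.0005" --pt "0 0 0.0005" --pt "0 0 0.0005" --pt "0 0 0.0005" --pt "0 0 0.0005" --pt "0 0 0.0005" --pt "0 0 0" --pt "0 0 0" --yaw '[0,0,0,0,0,0,0,0,0,0]' --jaw '[1,1,1,1,1,1,1,1,1,1]'

```text
t: 16.67
tcp_pos: [0.4984, -0.105, 0.1036]
tcp_rot: [[-0.99, 0.141, -0.0], [0.141, 0.99, 0.0], [0.0, 0.0, -1.0]]
force: [-0.6, 2.2, 2.9]
grip_width: 0.0147
```

Call:
servo_tool --pt "0 0.0001 0.0005" --pt "0 0 0.001" --pt "0 0 0.001" --pt "0 0 0.001" --pt "0 0 0.001" --pt "0 0 0.001" --pt "0 0 0.001" --pt "0 0 0.001" --pt "0 0 0.0005" --pt "0 0 0" --yaw '[0,0,0,0,0,0,0,0,0,0]' --jaw '[1,1,1,1,1,1,1,1,1,1]'

```text
t: 17.5
tcp_pos: [0.4985, -0.105, 0.0959]
tcp_rot: [[-0.99, 0.141, -0.0], [0.141, 0.99, -0.0], [0.0, -0.0, -1.0]]
force: [-2.1, 1.8, 3.8]
grip_width: 0.0142
```

Call:
servo_tool --pt "0 0 0.0005" --pt "0 0 0.001" --pt "0 0 0.001" --pt "0 0 0.001" --pt "0 0 0.001" --pt "0 0 0.001" --pt "0 0 0.001" --pt "0 0 0.001" --pt "0 0 0.0005" --pt "0 0 0" --yaw '[0,0,0,0,0,0,0,0,0,0]' --jaw '[1,1,1,1,1,1,1,1,1,1]'

```text
t: 18.33
tcp_pos: [0.4985, -0.1049, 0.0878]
tcp_rot: [[-0.99, 0.141, -0.0], [0.141, 0.99, -0.0], [0.0, -0.0, -1.0]]
force: [-1.7, 3.1, 3.5]
grip_width: 0.0144
```

Call:
servo_tool --pt "0 0.0002 0.0005" --pt "0 0 0.0008" --pt "0 0 0.0008" --pt "0 0 0.0008" --pt "0 0 0.0008" --pt "0 0 0.0008" --pt "0 0 0.0005" --pt "0 0 0" --pt "0 0 0" --pt "0 0 0" --yaw '[0,0,0,0,0,0,0,0,0,0]' --jaw '[1,1,1,1,1,1,1,1,1,1]'

```text
t: 19.17
tcp_pos: [0.4984, -0.1047, 0.0827]
tcp_rot: [[-0.99, 0.141, -0.0], [0.141, 0.99, -0.0], [0.0, -0.0, -1.0]]
force: [-1.9, -0.1, 0.4]
grip_width: 0.0143
```

Call:
servo_tool --pt "0 0 0.0003" --pt "0 0 0.0002" --pt "0 0 0.0002" --pt "0 0 0.0002" --pt "0 0 0.0002" --pt "0 0 0" --pt "0 0 0" --pt "0 0 0" --pt "0 0 0" --pt "0 0 0" --yaw '[0,0,0,0,0,0,0,0,0,0]' --jaw '[1,1,1,1,1,1,1,1,1,1]'

```text
t: 20.0
tcp_pos: [0.4985, -0.1048, 0.0818]
tcp_rot: [[-0.99, 0.141, -0.0], [0.141, 0.99, -0.0], [0.0, -0.0, -1.0]]
force: [-3.0, 0.8, 2.1]
grip_width: 0.0148
```

Call:
servo_tool --pt "0 0 0.0002" --pt "0 0 0.0002" --pt "0 0 0.0002" --pt "0 0 0.0002" --pt "0 0 0.0001" --pt "0 0 0.0001" --pt "0 0 0" --pt "0 0 0" --pt "0 0 0" --pt "0 0 0" --yaw '[0,0,0,0,0,0,0,0,0,0]' --jaw '[1,1,1,1,1,1,1,1,1,1]'

```text
t: 20.83
tcp_pos: [0.4986, -0.1048, 0.0815]
tcp_rot: [[-0.99, 0.141, 0.0], [0.141, 0.99, -0.0], [-0.0, -0.0, -1.0]]
force: [-5.3, 2.9, 6.9]
grip_width: 0.0143
```

Call:
servo_tool --pt "0 0 0.0003" --pt "0 0 0" --pt "0 0 0" --pt "0 0 0" --pt "0 0 0" --pt "0 0 0" --pt "0 0 0" --pt "0 0 0" --pt "0 0 0" --pt "0 0 0" --yaw '[0,0,0,0,0,0,0,0,0,0]' --jaw '[1,1,1,1,0.7,0.5,0.3,0.1,0,0]'

```text
t: 21.67
tcp_pos: [0.4986, -0.1048, 0.0804]
tcp_rot: [[-0.99, 0.141, -0.0], [0.141, 0.99, -0.0], [0.0, -0.0, -1.0]]
force: [-0.2, 0.5, -0.1]
grip_width: 0.0429
```

Call:
servo_tool --pt "0 0 0" --pt "0 0 -0.01" --pt "0 0 -0.02" --pt "0 0 -0.02" --pt "0 0 -0.03" --pt "0 0 -0.03" --pt "0 0 -0.03" --pt "0 0 -0.01" --pt "0 0 0" --pt "0 0 0" --yaw '[0,0,0,0,0,0,0,0,0,0]' --jaw '[0,0,0,0,0,0,0,0,0,0]'

```text
t: 22.5
tcp_pos: [0.4987, -0.1046, 0.2313]
tcp_rot: [[-0.99, 0.141, 0.001], [0.141, 0.99, 0.0], [-0.001, 0.001, -1.0]]
force: [0.5, -0.2, -0.6]
grip_width: 0.0427
```

```bash
python3 look.py 7 row_mid pin_16_center
```

```text
22.5 [ 0.4987 -0.1046  0.2313] [ 0.189  -0.2033 -0.1442 -0.0002 -1.6285 -0.3302] [ 0.4752 -0.2281 -0.5654] 0.04273216786579252
[[-0.9901  0.1406  0.0014]
 [ 0.1406  0.9901  0.0005]
 [-0.0013  0.0007 -1.    ]]
pt row_mid 0.59 [320.7 235.4] [ 0.5005 -0.0821  0.065 ]
sil row_mid 0.77 [279.6, 99.9, 354.5, 353.6]
pt pin_16_center 0.58 [318.6 209.7] [ 0.4994 -0.1019  0.06  ]
sil pin_16_center 0.68 [308.2, 196.3, 334.5, 241.2]
```

View pics/w7.png

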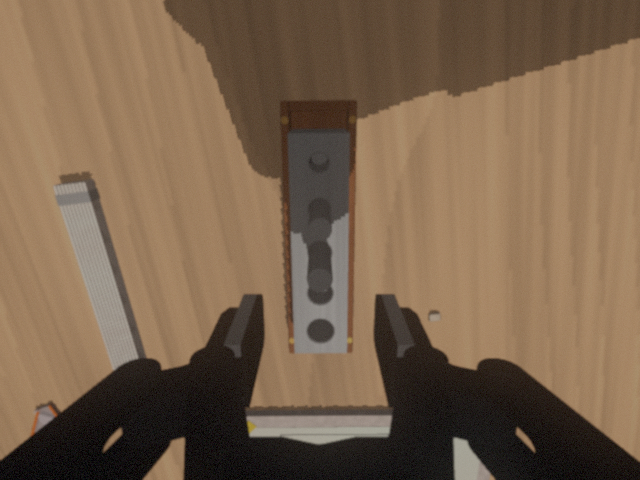

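Pin 16 (top near (319,230)) stands in the second hole, beside pin 18 (top near (319,280)). I'll compare their top heights, since both should stick out 55 mm.

```bash
python3 - <<'E'
from h import *
np.set_printoptions(precision=4,suppress=True)
z=np.load("w7.npz");p=z["p"];R=z["R"];C=cam("wrist",dict(tcp_pos=p,tcp_rot=R));d=np.load("w7.npy")
for n,c in dict(p16=(319,231),p18=(319,280),blk=(300,240),blk2=(320,185)).items():
    Q=np.array([at_d(C,(u,v),d[v,u]) for u in range(c[0]-5,c[0]+6) for v in range(c[1]-5,c[1]+6)])
    print(n,np.median(Q,0),np.percentile(Q[:,2],[10,90]))
im=cv2.imread("pics/w7.png");c=cv2.resize(im[100:360,260:380],None,fx=4,fy=2.3*1,interpolation=cv2.INTER_CUBIC)
c=cv2.resize(im[180:320,270:370],None,fx=4.2,fy=4.2,interpolation=cv2.INTER_CUBIC)
cv2.imwrite("pics/w7z.png",cv2.convertScaleAbs(c,alpha=2.8))
E
```

```text
p16 [ 0.4989 -0.1026  0.1198] [0.1191 0.1203]
p18 [ 0.5039 -0.068   0.1197] [0.1189 0.1207]
blk [ 0.5175 -0.0804  0.0648] [0.0641 0.0655]
blk2 [ 0.4954 -0.1224  0.0648] [0.0637 0.0657]
```

View pics/w7z.png

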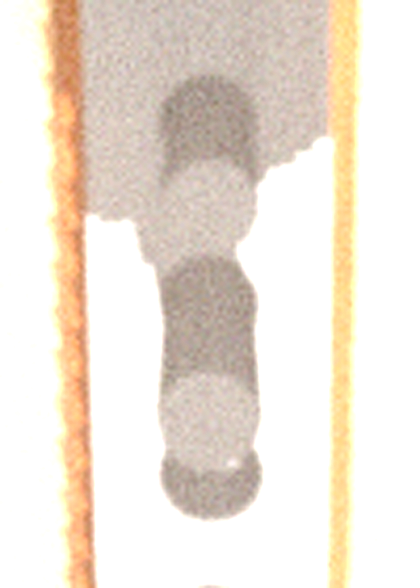

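```bash
python3 - <<'E'
from h import *
np.set_printoptions(precision=4,suppress=True)
im,d=robot.capture("scene");save("pics/scene9.png",im);C=cam("scene")
for t,z in [("pin_20_center",.06),("brush",0),("rule",0),("pin_16_center",.07)]:
    x=robot.spot_point("scene",t)
    if x: print(t,x[0]["p"],at_z(C,x[0]["location"],z))
print(robot.finish_job())
E
```

```text
pin_20_center 0.57 [ 0.5667 -0.4538  0.06  ]
rule 0.92 [ 0.7239 -0.0296  0.    ]
the job is handed in; nothing more can be done
None
```

The 16 mm pin from the board is in the 16 mm hole, pressed past the spring ball to the bottom and released. The job was handed in at about 23 s.

- **Insertion:** The first touch met the rim at about 9 N. I backed off, shifted about 0.7 mm and it went in. Reaction forces stayed below about 10 N at every reading, taken at the end of each move.
- **Fully home:** After release the wrist depth puts the pin's top at 0.1198 m. The 18 mm pin already standing in its hole reads 0.1197 m, and 0.120 m is expected. The tool height at bottom contact also matched. The pin looks upright in the picture.
- **Other items:** In the last scene picture the 20 mm pin and the rule were within about 4 mm of their first readings, which is detection scatter.
- **Not confirmed:** The detector did not report the brush or the 16 mm pin in that last picture. I measured the pin from the wrist camera just before. The brush was not rechecked; the gripper stayed clear of it throughout.

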